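# Put the wrench sockets back on their rail in order of size

## Task

Put the four loose wrench sockets back on the socket rail, between the largest and the smallest, which already stand at its two ends and must stay on their studs, so that the row steps down in size from the largest to the smallest. Push each one fully home on its own stud, mouth up, and let go of it.

Things in the scene. Friction and masses are not known exactly. Their poses are not given: they have to be found in the camera images.
- socket_red_mid (a point): loose wrench socket, an upright steel cylinder in a red sleeve with a hexagonal mouth on top, 40 mm in diameter, 46 mm high (the biggest of the four loose ones); stands on the bench on its drive end. The point is its centre, 23 mm above its foot. Its foot has a 15 mm bore that goes over a clip's stud
- socket_yellow_mid (a point): loose wrench socket, an upright steel cylinder in a yellow sleeve with a hexagonal mouth on top, 35 mm in diameter, 42 mm high (second biggest of the four); stands on the bench on its drive end. The point is its centre, 21 mm above its foot. Its foot has a 15 mm bore that goes over a clip's stud
- socket_green_mid (a point): loose wrench socket, an upright steel cylinder in a green sleeve with a hexagonal mouth on top, 30 mm in diameter, 38 mm high (third biggest of the four); stands on the bench on its drive end. The point is its centre, 19 mm above its foot. Its foot has a 15 mm bore that goes over a clip's stud
- socket_blue_mid (a point): loose wrench socket, an upright steel cylinder in a blue sleeve with a hexagonal mouth on top, 25 mm in diameter, 34 mm high (the least of the four); stands on the bench on its drive end. The point is its centre, 17 mm above its foot. Its foot has a 15 mm bore that goes over a clip's stud
- socket_largest_mid (a point): the largest socket, black sleeve, 46 mm in diameter, 50 mm high, already seated loosely on the stud at one end of the rail (which end varies); the point is its centre, 25 mm above its foot, 37 mm above the bench. To be left there
- socket_smallest_mid (a point): the smallest socket, white sleeve, 21 mm in diameter, 30 mm high, already seated loosely on the stud at the other end of the rail; the point is its centre, 15 mm above its foot, 27 mm above the bench. To be left there
- clip_a_seat (a point): empty clip on the socket rail: black shoe with a steel stud, 16 mm high, 10 mm thick, tapering to a 4 mm tip. The point: middle of the shoe's flat top (32 x 26 mm), where the foot rests, 12 mm above the bench; z up the stud, y along the rail. At one end of the four; the order along the rail is a, b, c, d, 49 to 61 mm apart; the end studs with the seated sockets lie 52 to 58 mm beyond a and d.
- clip_b_seat (a point): empty clip on the socket rail: black shoe with a steel stud, 16 mm high, 10 mm thick, tapering to a 4 mm tip. The point: middle of the shoe's flat top (32 x 26 mm), where the foot rests, 12 mm above the bench; z up the stud, y along the rail. Between clips a and c.
- clip_c_seat (a point): empty clip on the socket rail: black shoe with a steel stud, 16 mm high, 10 mm thick, tapering to a 4 mm tip. The point: middle of the shoe's flat top (32 x 26 mm), where the foot rests, 12 mm above the bench; z up the stud, y along the rail. Between clips b and d.
- clip_d_seat (a point): empty clip on the socket rail: black shoe with a steel stud, 16 mm high, 10 mm thick, tapering to a 4 mm tip. The point: middle of the shoe's flat top (32 x 26 mm), where the foot rests, 12 mm above the bench; z up the stud, y along the rail. At the other end of the four, an end stud beyond it. The fixed aluminium rail is 322 x 34 mm.

How it is judged:
By the outcome, as a careful person would: the job done as asked, in the order asked, and still so for the second after the job is handed in, with the robot touching nothing.
It also fails if it takes over 99 s, if anything falls off the work surface, if the arm or the gripper's body presses on something with over 40 N, if the wrist force passes 120 N, or if a joint passes its speed limit or range.

## Robot

A 7-joint arm with a two-finger parallel gripper is mounted at the origin on a cart in front of the work surface, level with it; the furniture and walls round the work are solid. World frame = base frame: x ahead of the robot, y to its left, z up, the work surface at z = 0. Lengths are in m, angles in rad, forces in N, time in s.
With the tool pointing down it reaches from about 0.4 to 0.875 m from the base axis. Payload 19.3 kg.
Tool frame: the origin (TCP) lies on the front face of the gripper's body, between the roots of the fingers; the fingertips stand 73 mm ahead of it and the grasp point (between the pads) lies 54 mm ahead of it; z points along the fingers, y is the direction in which the jaws open and shut (so a half turn about z gives the same grasp; the last joint's range is limited). The gripper opens to 85 mm and grips with 20 to 120 N. Pads are 22 mm wide; open, the fingers measure 114 mm over their backs; the gripper's body (76 mm by 85 mm) begins 54 mm behind the grasp point. The pads swing forward as they close: fully open they stand 13 mm farther back than shut.
Start: joints at [-1.394, 0.521, -0.036, 1.599, 0.021, 1.021, -0.113], TCP at [0.153, 0.606, 0.304] pointing down, gripper open.
Joint ranges: [-2.91, 2.91], [-0.3, 2.13], [-1.5, 1.42], [0.17, 2.43], [-1.26, 4.41], [0.16, 1.93], [-2.52, 2.52]. Speed limits (rad/s): [1.89, 1.89, 2.39, 2.39, 3.01, 3.01, 3.01].

## Interface

Orientations are given as [roll, pitch, yaw] about the fixed x, y, z axes, in that order (R = Rz(yaw) Ry(pitch) Rx(roll)).
In Python, from workcell import bot gives the robot as it stands.
- The arm moves only by the shell command python3 -m crank 'ROWS' [OPENING] [FORCE]. ROWS is a JSON object of lists of equal length, an entry for each row: "travel": the shift along the world's x, y, z in cm, a list of three; "rot": the turn, a rotation vector about the world's x, y, z in degrees, a list of three. A call has 1 to 8 rows; each row is the pose to reach, as a shift and turn from the pose commanded when the call began; what a row does not reach only later rows make up. A row lasts 1/10 s, in which the tool goes at most 50 mm and 8.59 degrees, less where a joint would pass 70% of its speed; a pose out of reach is approached as far as the arm can. A call with a gripper value outside its range is refused whole. OPENING is the opening, from -1 (shut) to 1 (fully open), so that 0 is half open, set as the call begins (- or left out, the last holds). The fingers move at their own pace and stop on an object; FORCE is the grip in N (left out, the last holds). Time passes only in rows, so rows that repeat a pose let the fingers close. It gives the time, the measured TCP pose, the force and the opening at its end, in the units of the state.
- bot.observe(): the state, without advancing time (a new reading comes with each control period).
- bot.grab_frame(name): name is "side" or "top"; returns the picture (480x640x3 uint8, red, green, blue); there is no depth.
- bot.camera_model(name): a dict with "fx", "fy", "cx", "cy" (pixels), "k1" (the pictures are not rectified: a ray, as slopes to the right and down, at radius r is drawn at 1 + k1 r^2 times it, then the intrinsics apply), "R" (3x3) and "t" (3): a world point X has camera coordinates R X + t. Camera axes: x right, y down, z forward; pixel columns grow to the right and rows downward; lengths in m; the calibration is good to about 2 mm. A picture is of the moment at which its call begins. camera_model takes no time and is no camera call.
- bot.job_done(): hands the job in, once; it reports no verdict.
Trained networks look in the newest picture that a camera, given by its name, has taken for a name from the list of things; names that differ only in an ending like _2 or _b are one class to them, and where a whole thing is asked for, a point or a joint stands for the part that bears it (a point fixed in the world has none). Each returns a list of dicts, best first, with "conf" (0 to 1); they miss things now and then, are a little off and sometimes report something else, mostly with a low value. They report only what shows in the picture. A call takes as long as a camera call.
- bot.silhouettes(camera, thing): "pixels" (480x640 bool, what is visible of it) and "box" ([centre column, centre row, width, height] in pixels, round what is visible of it).
The state is a dict: "clock": time; "qpos": joint angles; "qd": joint speeds; "joint_efforts": joint torques, N m; "position": TCP position; "tool_rot": TCP orientation; "force": force on the tool from outside, world axes, zero at the start; "moment": the same for the moment, N m; "grip_width": finger opening in m.
Only numpy, scipy, OpenCV 4.12 (cv2) and the standard library are available. Lean on these libraries where they do the work, as an engineer would, in place of code of your own. Each camera call takes 0.05 s, during which the arm holds its last target.

## Working session

There is one attempt and no reset: what is moved stays moved. The work goes in short steps, Python scripts to look and compute and a shell command to move; the robot and the scene stay as the last step left them, time stands still between calls to the robot, and variables do not carry over. Pictures are saved under pics/ and viewed, and the job is handed in when it is done.

```bash
ls; mkdir -p pics; python3 - <<'E'
from workcell import bot
import cv2,numpy as np
s=bot.observe();print(s)
for n in("side","top"):
    im=bot.grab_frame(n);cv2.imwrite(f"pics/{n}0.png",im[:,:,::-1])
    print(n,bot.camera_model(n))
E
```

```text
pics
{'clock': 0.0, 'qpos': array([-1.39425554,  0.52202222, -0.0363396 ,  1.59999635,  0.0211988 ,
        1.02109174, -0.11279277]), 'qd': array([ 0.00082214, -0.00029602,  0.00109489, -0.000603  ,  0.00097519,
        0.00030391, -0.00138156]), 'joint_efforts': array([ 1.03193397e-03, -9.27142024e+01,  1.98038064e+00, -3.69919574e+01,
        1.79157243e-02,  8.51655233e-03,  1.45423130e-06]), 'position': array([0.15261477, 0.60582211, 0.30332461]), 'tool_rot': array([-3.14046231e+00,  7.33807510e-05,  2.89485891e+00]), 'force': array([-0.88146523,  0.00719555,  0.41853281]), 'moment': array([-0.00488034, -0.01598001, -0.04209937]), 'grip_width': 0.0853302243885154}
side {'fx': 479.53889753795505, 'fy': 479.53889753795505, 'cx': 312.0677692894035, 'cy': 240.5392444775097, 'k1': -0.08032125340269716, 'R': array([[-0.94036376, -0.3401622 , -0.00238242],
       [-0.15547158,  0.43600272, -0.88641425],
       [ 0.30256337, -0.83318144, -0.46288671]]), 't': array([0.51946398, 0.1362037 , 0.73741589])}
top {'fx': 448.1200963565496, 'fy': 448.1200963565496, 'cx': 319.243747318322, 'cy': 238.95920592138677, 'k1': 0.035849377714704804, 'R': array([[ 0.04921925, -0.99877201,  0.00565082],
       [-0.9731386 , -0.04922845, -0.22489513],
       [ 0.22489715,  0.00557014, -0.97436659]]), 't': array([-0.03379244,  0.56293229,  0.91674491])}
```

View pics/side0.png

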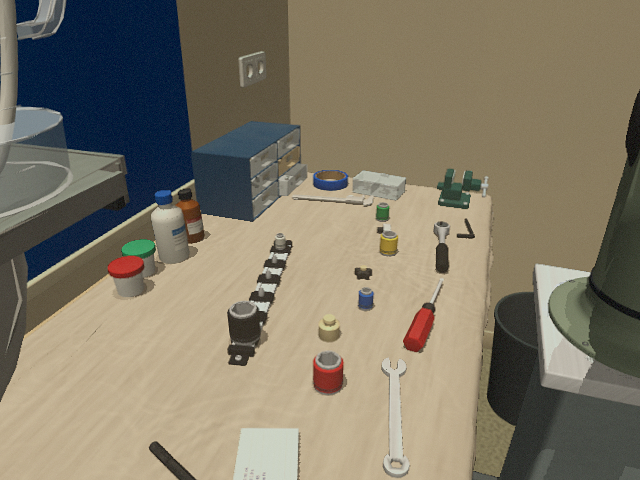

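View pics/top0.png

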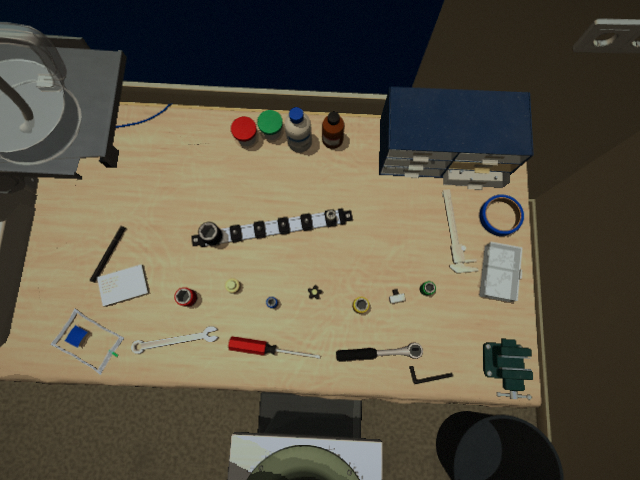

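```bash
cat > h.py <<'E'
from workcell import bot
import numpy as np,cv2
from scipy.optimize import least_squares
CM={n:bot.camera_model(n) for n in("side","top")}
def proj(n,X):
    c=CM[n];P=np.atleast_2d(X)@np.array(c["R"]).T+c["t"];s=P[:,:2]/P[:,2:]
    s=s*(1+c["k1"]*(s**2).sum(1,keepdims=True))
    return s*[c["fx"],c["fy"]]+[c["cx"],c["cy"]]
def unproj(n,uv,z):
    f=lambda p:proj(n,[p[0],p[1],z])[0]-uv
    return least_squares(f,[.55,0]).x
def hullmask(n,pts,S=4):
    q=proj(n,pts);h=cv2.convexHull((q*S).astype(np.float32))[:,0]
    return h/S
def cyl(x,y,z0,h,r):
    a=np.linspace(0,2*np.pi,48,endpoint=False)
    return np.array([[x+r*np.cos(t),y+r*np.sin(t),z] for z in(z0,z0+h) for t in a])
def cbox(n,pts):
    q=proj(n,pts);return np.r_[(q.min(0)+q.max(0))/2, np.ptp(q,axis=0)]
def ccent(n,pts):
    h=hullmask(n,pts).astype(np.float32);m=cv2.moments(h[:,None]);return np.array([m['m10']/m['m00'],m['m01']/m['m00']])
D=dict(red=(.040,.046),yellow=(.035,.042),green=(.030,.038),blue=(.025,.034),largest=(.046,.05),smallest=(.021,.030))
E
python3 - <<'E'
from h import *
import pickle
out={}
for n in("top","side"):
    for t in["socket_%s_mid"%k for k in D]+["clip_a_seat"]:
        r=bot.silhouettes(n,t);out[n,t]=r
        print(n,t,[(round(d["conf"],2),np.round(d["box"],1).tolist(),int(d["pixels"].sum())) for d in r][:7])
pickle.dump(out,open("sil.pkl","wb"))
E
```

```text
top socket_red_mid [(0.86, [184.4, 296.9, 23.2, 19.2], 353)]
top socket_yellow_mid [(0.72, [360.6, 305.9, 17.0, 18.5], 207)]
top socket_green_mid [(0.54, [428.4, 288.0, 11.3, 14.3], 180)]
top socket_blue_mid [(0.45, [274.5, 304.2, 10.7, 10.7], 95)]
top socket_largest_mid [(0.81, [209.7, 234.6, 24.6, 23.9], 476)]
top socket_smallest_mid []
top clip_a_seat [(0.45, [236.5, 232.8, 12.6, 17.5], 145)]
side socket_red_mid [(0.96, [328.1, 373.1, 29.9, 42.8], 1138)]
side socket_yellow_mid [(0.86, [388.2, 243.8, 18.7, 24.0], 407)]
side socket_green_mid [(0.8, [380.9, 211.2, 11.3, 22.4], 244), (0.73, [276.8, 262.2, 17.3, 15.3], 182)]
side socket_blue_mid [(0.64, [367.8, 299.1, 19.4, 20.3], 314)]
side socket_largest_mid [(0.63, [244.3, 322.2, 33.8, 42.3], 1210)]
side socket_smallest_mid [(0.65, [280.1, 242.7, 7.9, 16.4], 167)]
side clip_a_seat []
```

```bash
python3 - <<'E'
import cv2
im=cv2.imread("pics/top0.png");cv2.imwrite("pics/topz.png",cv2.resize(im[195:255,185:360],None,fx=4.5,fy=4.5,interpolation=cv2.INTER_CUBIC))
im=cv2.imread("pics/side0.png");cv2.imwrite("pics/sidez.png",cv2.resize(im[225:370,220:300],None,fx=4,fy=4,interpolation=cv2.INTER_CUBIC))
E
```

```text
(no output)
```

View pics/topz.png

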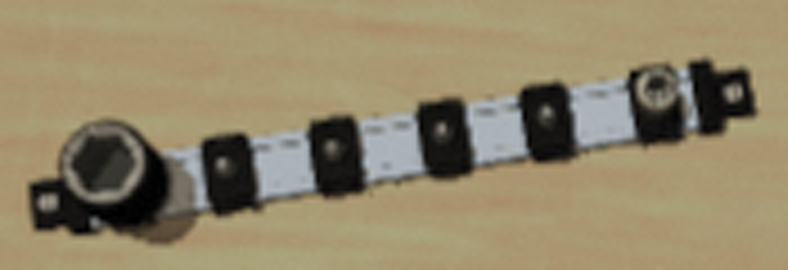

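View pics/sidez.png

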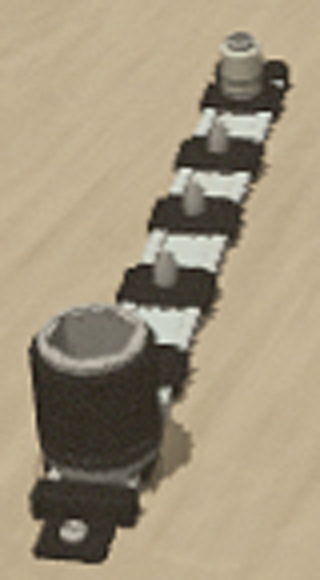

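```bash
python3 - <<'E'
from h import *
for n in CM: c=CM[n];print(n,-np.array(c["R"]).T@c["t"])
t=cv2.imread("pics/top0.png");s=cv2.imread("pics/side0.png")
P=dict(red=((184,297),(328,372)),yellow=((361,306),(388,243)),green=((428,288),(382,212)),blue=((272,302),(366,299)))
rows=[]
for im,i in((t,0),(s,1)):
    rows.append(np.hstack([cv2.resize(im[v-25:v+25,u-25:u+25],(200,200),interpolation=cv2.INTER_CUBIC) for u,v in[P[k][i] for k in P]]))
cv2.imwrite("pics/sock.png",np.vstack(rows))
z=lambda n,uv,zz:np.round(unproj(n,np.array(uv),zz)*1000,1)
for k in P: print(k,z("top",P[k][0],D[k][1]),z("side",P[k][1],D[k][1]/2))
for uv in((227,165),(335,148),(443,130),(547,116)): print("tip top",z("top",(uv[0]/4.5+184.6,uv[1]/4.5+194.6),.027))
for uv in((165,252),(192,180),(218,124)): print("tip side",z("side",(uv[0]/4+219.6,uv[1]/4+224.6),.027))
for uv in((230,173),(337,155),(445,137),(548,120)): print("shoe top",z("top",(uv[0]/4.5+184.6,uv[1]/4.5+194.6),.011))
print("largest rim",z("top",(103/4.5+184.6,165/4.5+194.6),.062), z("side",(96/4+219.6,342/4+224.6),.062))
print("smallest rim",z("top",(657/4.5+184.6,89/4.5+194.6),.042),z("side",(240/4+219.6,43/4+224.6),.042))
E
```

```text
side [0.28654587 0.73171806 0.46331049]
top [ 0.34330106 -0.01114505  1.0200373 ]
red [425.2 279.1] [428.6 281. ]
yellow [ 424.9 -103.1] [ 430.8 -104.9]
green [ 471.9 -249. ] [ 475.4 -252.3]
blue [424.6  90.6] [425.2  92.7]
tip top [580.8 187. ]
tip top [592.4 133.2]
tip top [604.6  79.1]
tip top [614.7  26.7]
tip side [594.4 133.4]
tip side [607.9  76.8]
tip side [617.6  26.8]
shoe top [580.5 188.2]
shoe top [592.8 134.2]
shoe top [605.2  79.3]
shoe top [617.   26.7]
largest rim [569.3 240.2] [567.8 242.6]
smallest rim [627.5 -28.5] [628.6 -25.9]
```

View pics/sock.png

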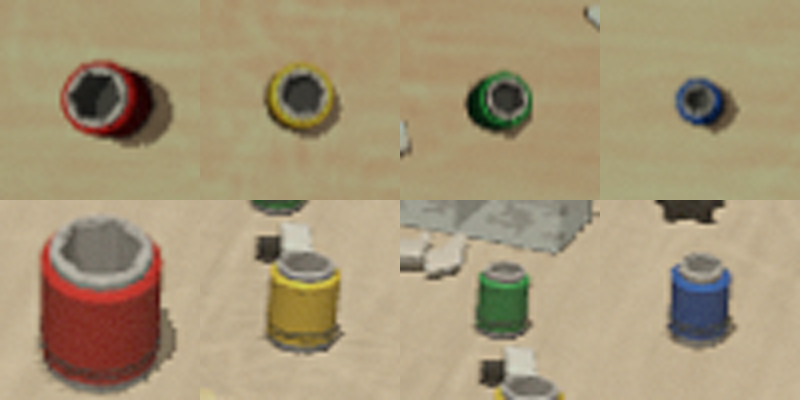

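```bash
python3 - <<'E'
from h import *
P=dict(red=((184,297),(328,372)),yellow=((361,306),(388,243)),green=((428,288),(382,212)),blue=((272,302),(366,299)))
M=dict(red=((98,98),(103,255)),yellow=((301,96),(305,264)),green=((508,97),(506,270)),blue=((698,99),(702,264)))
for j,k in enumerate(P):
    for i,n in enumerate(("top","side")):
        u=P[k][i][0]-25+(M[k][i][0]-200*j)/4-.4; v=P[k][i][1]-25+(M[k][i][1]-200*i)/4-.4
        print(k,n,np.round(1000*unproj(n,np.array([u,v]),D[k][1]),1))
# overlay check
E
```

```text
red top [427.1 281.3]
red side [427.4 284.1]
yellow top [ 427.9 -102.7]
yellow side [ 430.5 -104.6]
green top [ 474.6 -252.5]
green side [ 474.4 -253.7]
blue top [425.9  92.6]
blue side [426.4  91. ]
```

```bash
python3 -m crank '{"travel":[[4,-4,0],[8,-9,0],[12,-13,0],[16,-18,0],[20,-23,0],[24,-28,-2],[27.4,-32.6,-5],[27.4,-32.6,-8]],"rot":[[0,0,-8],[0,0,-16],[0,0,-24],[0,0,-32],[0,0,-40],[0,0,-48],[0,0,-56],[0,0,-63.4]]}' 1 50
```

```text
clock: 1.6
position: [0.4049, 0.3089, 0.2522]
tool_rot: [3.138, -0.002, 1.782]
force: [0.6, 1.4, -0.9]
grip_width: 0.0852
```

```bash
python3 -m crank '{"travel":[[0,0,0],[0,0,0]],"rot":[[0,0,0],[0,0,0]]}'
```

```text
clock: 1.8
position: [0.4033, 0.31, 0.2508]
tool_rot: [-3.141, 0.001, 1.787]
force: [0.1, 0.7, 0.5]
grip_width: 0.0851
```

```bash
python3 -m crank '{"travel":[[1.2,-1.4,-2],[2.4,-2.75,-5],[2.4,-2.75,-8],[2.4,-2.75,-8]],"rot":[[0,0,0],[0,0,0],[0,0,0],[0,0,0]]}'; python3 - <<'E'
from h import *
a=bot.grab_frame("top");b=bot.grab_frame("side")
im=np.hstack([cv2.resize(a[230:350,120:240],(400,400),interpolation=2),cv2.resize(b[260:400,260:400],(400,400),interpolation=2)])
cv2.imwrite("pics/r1.png",im[:,:,::-1])
E
```

```text
clock: 2.2
position: [0.4258, 0.2832, 0.169]
tool_rot: [-3.138, 0.001, 1.79]
force: [-0.6, -0.2, 1.8]
grip_width: 0.0853
```

View pics/r1.png

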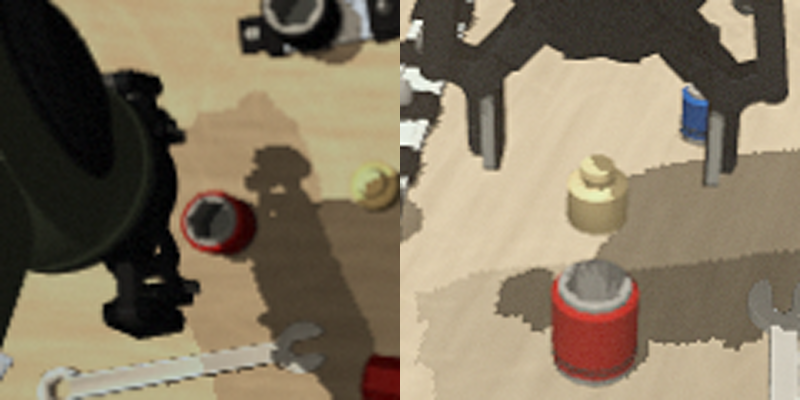

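```bash
python3 - <<'E'
from h import *
p=np.array([.4258,.2832,.169]);d=np.array([.977,.215,0])
for s in(-.045,.045):
    X=p+[0,0,-.065]+s*d
    u=proj("top",X)[0];v=proj("side",X)[0]
    print((u-[120,230])*400/120,(v-[260,260])*400/140+[400,0])
print((proj("top",p+[0,0,-.065])[0]-[120,230])*400/120,(proj("top",[.4272,.2825,.046])[0]-[120,230])*400/120)
E
```

```text
[186.06842291 286.68845976] [707.55614888 190.26369842]
[172.28830058 140.3600973 ] [497.20198791 174.01463969]
[179.14256703 212.68854532] [208.42664165 220.02636884]
```

```bash
python3 -m crank '{"travel":[[0.1,-0.05,-4],[0.1,-0.05,-7],[0.1,-0.05,-8.7],[0.1,-0.05,-8.7]],"rot":[[0,0,0],[0,0,0],[0,0,0],[0,0,0]]}'; python3 -m crank '{"travel":[[0,0,0],[0,0,0],[0,0,0],[0,0,0],[0,0,0],[0,0,0]],"rot":[[0,0,0],[0,0,0],[0,0,0],[0,0,0],[0,0,0],[0,0,0]]}' -1 50
```

```text
clock: 2.7
position: [0.4277, 0.2833, 0.0841]
tool_rot: [-3.141, -0.0, 1.79]
force: [-0.2, -0.8, 0.4]
grip_width: 0.0854
clock: 3.3
position: [0.4284, 0.283, 0.0856]
tool_rot: [3.14, -0.001, 1.789]
force: [-3.7, -1.0, 20.6]
grip_width: 0.0388
```

```bash
python3 -m crank '{"travel":[[0,0,2],[0,0,5],[0,0,8],[0,0,8]],"rot":[[0,0,0],[0,0,0],[0,0,0],[0,0,0]]}'; python3 - <<'E'
from h import *
a=bot.grab_frame("top");b=bot.grab_frame("side")
im=np.hstack([cv2.resize(a[230:350,120:240],(400,400),interpolation=2),cv2.resize(b[260:400,260:400],(400,400),interpolation=2)])
cv2.imwrite("pics/r2.png",im[:,:,::-1])
E
```

```text
clock: 3.7
position: [0.4292, 0.2833, 0.1677]
tool_rot: [3.137, -0.003, 1.788]
force: [-0.2, 0.1, -4.3]
grip_width: 0.0389
```

View pics/r2.png

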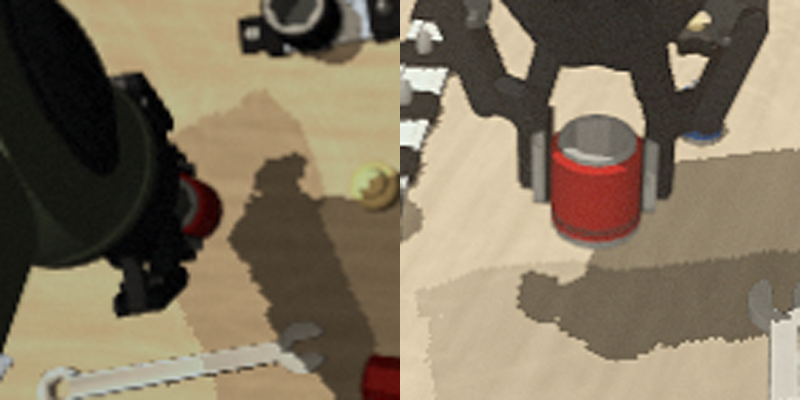

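```bash
python3 - <<'E'
from h import *
z0=.1677-.0856
for x,y in((.4292,.2833),(.4292,.2803)):
    q=(proj("side",cyl(x,y,z0,.046,.02))-[260,260])*400/140+[400,0]
    print(q.min(0),q.max(0))
q=(proj("side",cyl(.4272,.2825,0,.046,.02))-[260,260])*400/140+[400,0];print(q.min(0),q.max(0),"obs before: 551..638, 260..385")
E
```

```text
[546.86712623 107.31374969] [642.5315756  251.32775919]
[549.30892459 103.61015982] [644.56281399 246.94541193]
[552.24685339 255.05660956] [641.61842903 391.92126253] obs before: 551..638, 260..385
```

```bash
python3 -m crank '{"travel":[[2,-2.5,0.5],[5.5,-5,1],[9,-7.5,1],[12.5,-9.5,1],[15.15,-9.5,1],[15.15,-9.5,-1],[15.15,-9.5,-3.8],[15.15,-9.5,-3.8]],"rot":[[0,0,0],[0,0,0],[0,0,0],[0,0,0],[0,0,0],[0,0,0],[0,0,0],[0,0,0]]}'; cat > look.py <<'E'
from h import *
import sys
# usage: look.py name topu topv sideu sidev halfsize
name,tu,tv,su,sv,hs=sys.argv[1],*map(int,sys.argv[2:7])
def crop(im,u,v):
    p=cv2.copyMakeBorder(im,hs,hs,hs,hs,cv2.BORDER_CONSTANT);return cv2.resize(p[v:v+2*hs,u:u+2*hs],(400,400),interpolation=2)
a=bot.grab_frame("top");b=bot.grab_frame("side")
cv2.imwrite(f"pics/{name}.png",np.hstack([crop(a,tu,tv),crop(b,su,sv)])[:,:,::-1])
E
python3 look.py r3 230 230 255 290 40
```

```text
clock: 4.6
position: [0.5775, 0.1868, 0.1221]
tool_rot: [-3.135, 0.001, 1.788]
force: [-1.0, -0.2, -3.4]
grip_width: 0.0387
```

View pics/r3.png

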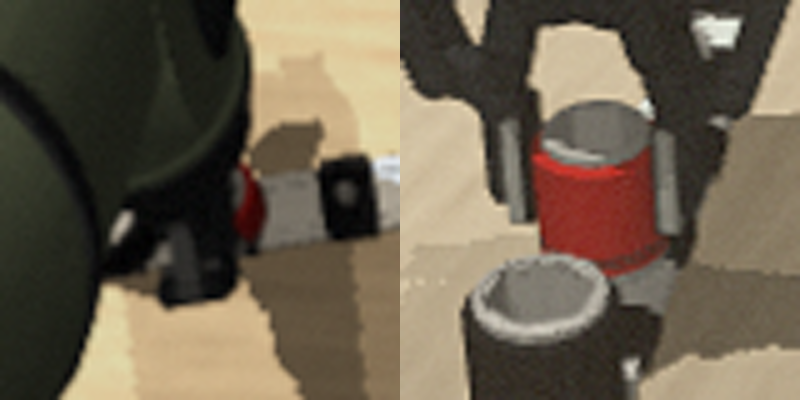

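```bash
for i in 1 2; do python3 -m crank '{"travel":[[0,0,0]],"rot":[[0,0,0]]}'; done
```

```text
clock: 4.8
position: [0.5798, 0.1877, 0.127]
tool_rot: [3.141, -0.0, 1.788]
force: [-0.3, 0.6, -2.6]
grip_width: 0.039
clock: 4.9
position: [0.5799, 0.1878, 0.1273]
tool_rot: [3.14, -0.0, 1.788]
force: [-0.4, 0.0, -2.8]
grip_width: 0.0385
```

```bash
python3 -m crank '{"travel":[[0.1,0,-0.6],[0.1,0,-1.1],[0.1,0,-1.1],[0.1,0,-1.1]],"rot":[[0,0,0],[0,0,0],[0,0,0],[0,0,0]]}'; python3 look.py r4 230 230 255 290 40; python3 - <<'E'
from h import *
p=bot.observe()["position"];print(p)
q=(proj("side",cyl(p[0]-.0005,p[1]-.0005,p[2]-.0856,.046,.02))-[215,250])*5+[400,0]
print(q.min(0),q.max(0))
print((proj("side",[[.5805,.1876,.012],[.5805,.1876,.028]])-[215,250])*5+[400,0])
E
```

```text
clock: 5.3
position: [0.5805, 0.1875, 0.115]
tool_rot: [-3.141, 0.0, 1.788]
force: [0.8, -0.4, -2.9]
grip_width: 0.0389
[0.58059075 0.18754455 0.11521416]
[520.99009184 118.68310956] [661.09780875 316.89107753]
[[598.13897945 325.32844216]
 [595.04325205 283.59101665]]
```

View pics/r4.png

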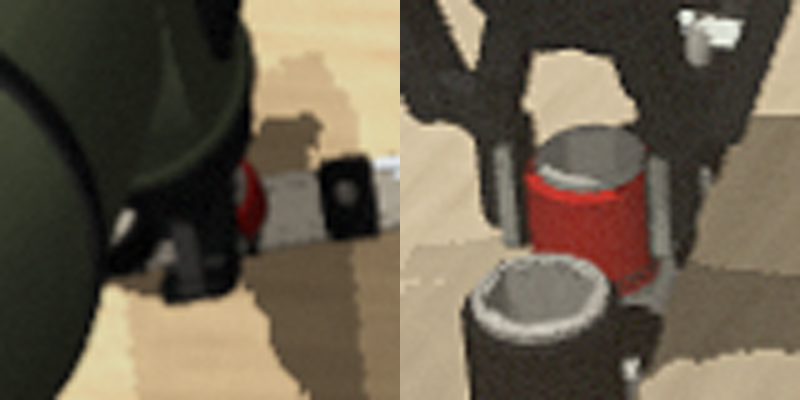

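```bash
python3 -m crank '{"travel":[[0,0,-0.4],[0,0,-0.8],[0,0,-1.1]],"rot":[[0,0,0],[0,0,0],[0,0,0]]}';python3 -m crank '{"travel":[[0,0,-0.2],[0,0,-0.5],[0,0,-0.5],[0,0,-0.5]],"rot":[[0,0,0],[0,0,0],[0,0,0],[0,0,0]]}'
```

```text
clock: 5.7
position: [0.5805, 0.1876, 0.1037]
tool_rot: [-3.142, -0.0, 1.788]
force: [1.2, 1.7, -1.6]
grip_width: 0.0391
clock: 6.1
position: [0.5805, 0.1876, 0.0991]
tool_rot: [-3.141, -0.0, 1.788]
force: [0.5, 1.7, -4.1]
grip_width: 0.0391
```

```bash
python3 -m crank '{"travel":[[0,0,-0.1],[0,0,-0.2],[0,0,-0.2]],"rot":[[0,0,0],[0,0,0],[0,0,0]]}';python3 -m crank '{"travel":[[0,0,-0.1],[0,0,-0.2],[0,0,-0.2]],"rot":[[0,0,0],[0,0,0],[0,0,0]]}'
```

```text
clock: 6.4
position: [0.5806, 0.1875, 0.0977]
tool_rot: [3.141, -0.0, 1.788]
force: [-2.4, 1.3, 7.2]
grip_width: 0.0388
clock: 6.7
position: [0.5807, 0.1876, 0.0975]
tool_rot: [3.141, -0.001, 1.788]
force: [-14.6, -2.8, 44.5]
grip_width: 0.0388
```

```bash
python3 -m crank '{"travel":[[0,0,0.2],[0,0,0.2]],"rot":[[0,0,0],[0,0,0]]}';python3 -m crank '{"travel":[[0,0,0],[0,0,0],[0,0,0],[0,0,0],[0,0,3],[0,0,7],[0,0,10]],"rot":[[0,0,0],[0,0,0],[0,0,0],[0,0,0],[0,0,0],[0,0,0],[0,0,0]]}' 1;python3 look.py r5 235 230 255 290 40
```

```text
clock: 6.9
position: [0.5808, 0.1876, 0.0977]
tool_rot: [3.141, -0.0, 1.788]
force: [-3.5, 0.5, 15.2]
grip_width: 0.0386
clock: 7.6
position: [0.5807, 0.1874, 0.199]
tool_rot: [3.141, 0.0, 1.788]
force: [0.6, 0.1, 0.4]
grip_width: 0.0851
```

View pics/r5.png

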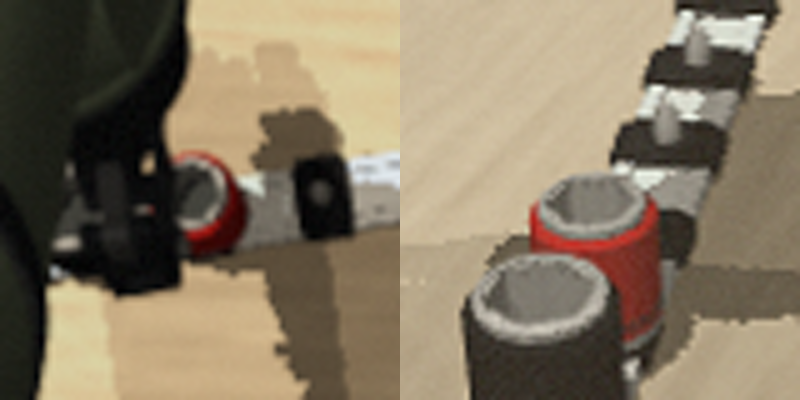

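```bash
python3 -m crank '{"travel":[[-2,-4,0],[-4,-8,0],[-6,-12,0],[-8,-16,0],[-10,-20,0],[-12,-24,0],[-14,-28,0],[-15.15,-29.1,0]],"rot":[[0,0,0],[0,0,0],[0,0,0],[0,0,0],[0,0,0],[0,0,0],[0,0,0],[0,0,0]]}';python3 -m crank '{"travel":[[0,0,0],[0,0,0]],"rot":[[0,0,0],[0,0,0]]}'
```

```text
clock: 8.5
position: [0.427, -0.1069, 0.1969]
tool_rot: [-3.141, 0.001, 1.784]
force: [-0.6, 0.7, 0.5]
grip_width: 0.0857
clock: 8.7
position: [0.4294, -0.103, 0.197]
tool_rot: [3.141, -0.0, 1.788]
force: [-0.2, 0.6, 0.8]
grip_width: 0.0852
```

```bash
python3 -m crank '{"travel":[[0,0,-4],[0,0,-8],[0,0,-10.5],[0,0,-11.5],[0,0,-11.5],[0,0,-11.5]],"rot":[[0,0,0],[0,0,0],[0,0,0],[0,0,0],[0,0,0],[0,0,0]]}'; python3 look.py y1 345 310 388 243 40;  python3 -m crank '{"travel":[[0,0,0],[0,0,0],[0,0,0],[0,0,0],[0,0,0],[0,0,0]],"rot":[[0,0,0],[0,0,0],[0,0,0],[0,0,0],[0,0,0],[0,0,0]]}' -1 50;python3 look.py y2 345 310 388 243 40
```

```text
clock: 9.3
position: [0.4296, -0.1031, 0.0829]
tool_rot: [3.141, 0.0, 1.789]
force: [-0.2, 0.5, 1.3]
grip_width: 0.0852
clock: 10.0
position: [0.4292, -0.1035, 0.0826]
tool_rot: [3.141, 0.0, 1.788]
force: [-2.7, 1.1, 14.0]
grip_width: 0.0343
```

View pics/y1.png

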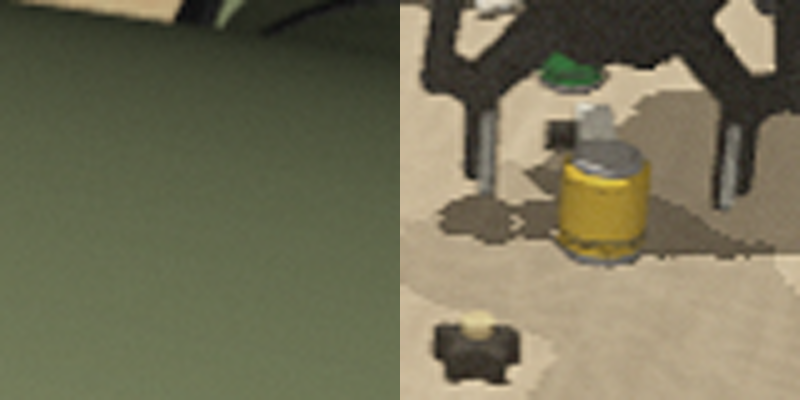

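View pics/y2.png

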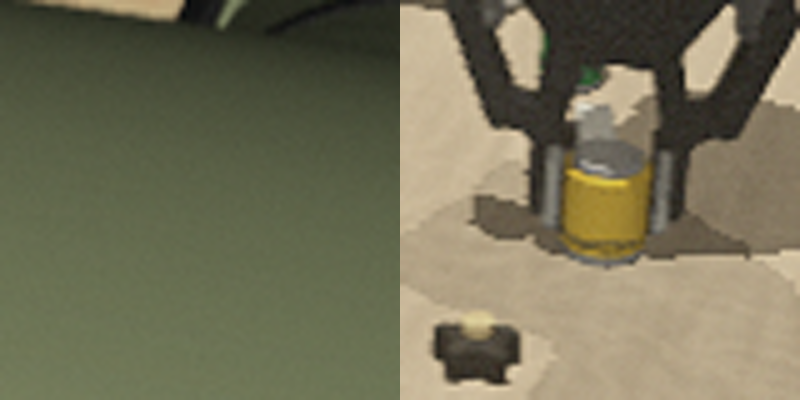

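```bash
python3 -m crank '{"travel":[[0,0,3],[0,0,7],[1.5,2.5,9],[4,6,9],[7,10,9],[10,14,9],[13,18,9],[16,22,9]],"rot":[[0,0,0],[0,0,0],[0,0,0],[0,0,0],[0,0,0],[0,0,0],[0,0,0],[0,0,0]]}';python3 -m crank '{"travel":[[0,0,0],[0,0,0],[0,0,0]],"rot":[[0,0,0],[0,0,0],[0,0,0]]}'
```

```text
clock: 10.9
position: [0.5898, 0.1185, 0.1721]
tool_rot: [-3.141, 0.0, 1.789]
force: [0.5, -1.3, -2.4]
grip_width: 0.0345
clock: 11.2
position: [0.5885, 0.1155, 0.1719]
tool_rot: [-3.141, 0.001, 1.787]
force: [0.2, -0.3, -2.4]
grip_width: 0.0338
```

```bash
python3 -m crank '{"travel":[[0.45,1.83,0],[0.45,1.83,-2.5],[0.45,1.83,-5],[0.45,1.83,-5.6],[0.45,1.83,-5.6],[0.45,1.83,-5.6]],"rot":[[0,0,0],[0,0,0],[0,0,0],[0,0,0],[0,0,0],[0,0,0]]}'; python3 look.py y3 235 230 262 290 40; python3 - <<'E'
from h import *
p=bot.observe()["position"];print(p)
q=(proj("side",cyl(p[0],p[1],p[2]-.0826,.042,.0175))-[222,250])*5+[400,0]
print(q.min(0),q.max(0))
E
```

```text
clock: 11.8
position: [0.594, 0.1346, 0.1172]
tool_rot: [3.141, -0.0, 1.787]
force: [-0.0, -0.0, -1.5]
grip_width: 0.0345
[0.59407366 0.13485406 0.11738531]
[530.35847863  33.53072067] [645.10033018 200.00048326]
```

View pics/y3.png

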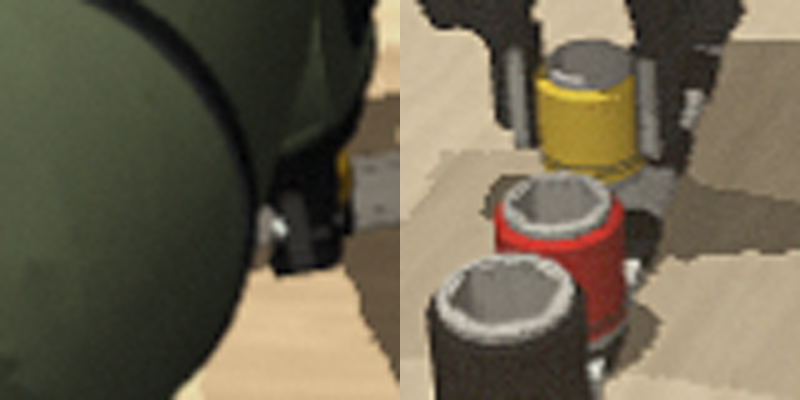

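```bash
python3 -m crank '{"travel":[[-0.1,-0.1,-0.3],[-0.1,-0.1,-0.8],[-0.1,-0.1,-1.2],[-0.1,-0.1,-1.6],[-0.1,-0.1,-1.8],[-0.1,-0.1,-1.8]],"rot":[[0,0,0],[0,0,0],[0,0,0],[0,0,0],[0,0,0],[0,0,0]]}';python3 -m crank '{"travel":[[0,0,-0.2],[0,0,-0.4],[0,0,-0.4]],"rot":[[0,0,0],[0,0,0],[0,0,0]]}'
```

```text
clock: 12.5
position: [0.5924, 0.1338, 0.0977]
tool_rot: [-3.141, 0.0, 1.788]
force: [-0.2, 0.1, -2.1]
grip_width: 0.0341
clock: 12.8
position: [0.5927, 0.1339, 0.0948]
tool_rot: [3.141, -0.0, 1.788]
force: [-2.9, -0.4, 9.3]
grip_width: 0.0342
```

```bash
python3 -m crank '{"travel":[[0,0,-0.15],[0,0,-0.3],[0,0,-0.3]],"rot":[[0,0,0],[0,0,0],[0,0,0]]}';python3 -m crank '{"travel":[[0,0,0.3],[0,0,0.3]],"rot":[[0,0,0],[0,0,0]]}'; python3 -m crank '{"travel":[[0,0,0],[0,0,0],[0,0,0],[0,0,0],[0,0,3],[0,0,7],[0,0,10]],"rot":[[0,0,0],[0,0,0],[0,0,0],[0,0,0],[0,0,0],[0,0,0],[0,0,0]]}' 1;python3 look.py y4 245 230 262 280 40
```

```text
clock: 13.1
position: [0.5928, 0.1338, 0.0944]
tool_rot: [3.141, -0.001, 1.788]
force: [-20.0, -2.6, 63.1]
grip_width: 0.0342
clock: 13.3
position: [0.5928, 0.1339, 0.0948]
tool_rot: [3.141, -0.0, 1.788]
force: [-0.1, -0.5, 6.0]
grip_width: 0.034
clock: 14.0
position: [0.5928, 0.1337, 0.196]
tool_rot: [3.141, 0.0, 1.788]
force: [0.1, 0.1, 0.7]
grip_width: 0.0855
```

View pics/y4.png

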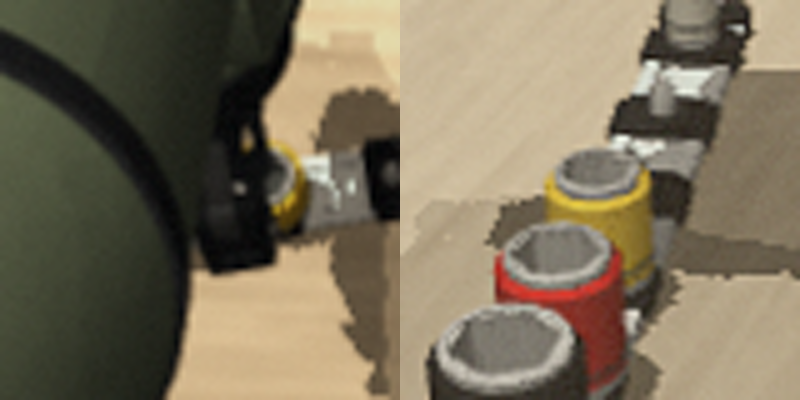

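```bash
python3 -m crank '{"travel":[[-1.5,-4.5,0],[-3,-9,0],[-4.5,-13.5,0],[-6,-18,0],[-7.5,-22.5,0],[-9,-27,0],[-10.5,-31.5,0],[-11.8,-36,0]],"rot":[[0,0,0],[0,0,0],[0,0,0],[0,0,0],[0,0,0],[0,0,0],[0,0,0],[0,0,0]]}';python3 -m crank '{"travel":[[0,0,0],[0,0,0],[0,0,0]],"rot":[[0,0,0],[0,0,0],[0,0,0]]}'
```

```text
clock: 14.9
position: [0.4734, -0.2278, 0.1937]
tool_rot: [-3.141, -0.0, 1.788]
force: [1.6, 1.7, -0.4]
grip_width: 0.0854
clock: 15.2
position: [0.4748, -0.2252, 0.1938]
tool_rot: [-3.141, -0.001, 1.789]
force: [0.0, 0.4, 0.2]
grip_width: 0.0856
```

```bash
python3 -m crank '{"travel":[[0,-2.79,0],[0,-2.79,-4],[0,-2.79,-8],[0,-2.79,-10.5],[0,-2.79,-11.35],[0,-2.79,-11.35],[0,-2.79,-11.35]],"rot":[[0,0,0],[0,0,0],[0,0,0],[0,0,0],[0,0,0],[0,0,0],[0,0,0]]}'; python3 look.py g1 428 288 381 212 35;  python3 -m crank '{"travel":[[0,0,0],[0,0,0],[0,0,0],[0,0,0],[0,0,0],[0,0,0]],"rot":[[0,0,0],[0,0,0],[0,0,0],[0,0,0],[0,0,0],[0,0,0]]}' -1 50;python3 look.py g2 428 288 381 212 35
```

```text
clock: 15.9
position: [0.4752, -0.2538, 0.0817]
tool_rot: [3.141, 0.001, 1.789]
force: [0.4, 0.6, -0.2]
grip_width: 0.0856
clock: 16.6
position: [0.4746, -0.2541, 0.081]
tool_rot: [3.141, 0.0, 1.788]
force: [-0.7, 1.6, 8.6]
grip_width: 0.0284
```

View pics/g1.png

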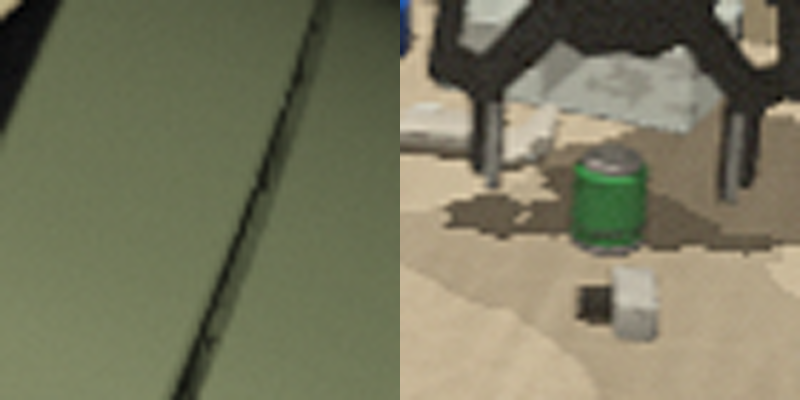

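View pics/g2.png

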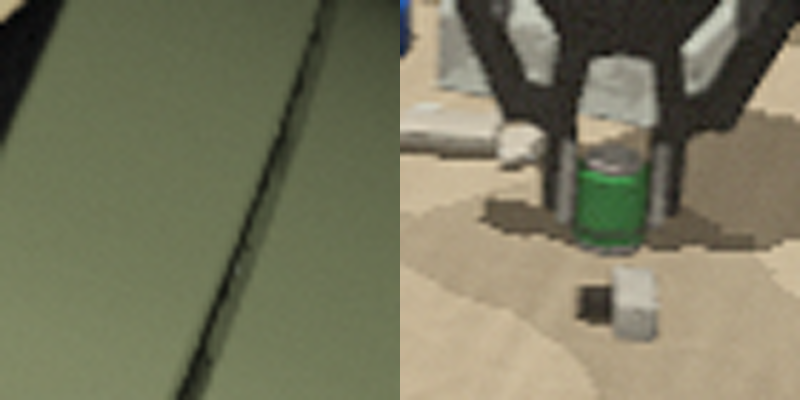

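```bash
python3 -m crank '{"travel":[[0,0,3],[0,0,7],[1.5,4,9],[3,8.5,9],[5,13,9],[7,17.5,9],[9,22,9],[11,26.5,9]],"rot":[[0,0,0],[0,0,0],[0,0,0],[0,0,0],[0,0,0],[0,0,0],[0,0,0],[0,0,0]]}';python3 -m crank '{"travel":[[0,0,0],[0,0,0],[0,0,0]],"rot":[[0,0,0],[0,0,0],[0,0,0]]}'
```

```text
clock: 17.5
position: [0.585, 0.013, 0.1707]
tool_rot: [-3.142, 0.0, 1.788]
force: [2.0, -0.5, 0.3]
grip_width: 0.028
clock: 17.8
position: [0.5841, 0.0099, 0.1706]
tool_rot: [-3.141, 0.0, 1.787]
force: [0.3, 0.2, -0.5]
grip_width: 0.0277
```

```bash
python3 -m crank '{"travel":[[1.2,3.5,0],[2.09,6.86,0],[2.09,6.86,0],[2.09,6.86,-3],[2.09,6.86,-5.5],[2.09,6.86,-5.65],[2.09,6.86,-5.65]],"rot":[[0,0,0],[0,0,0],[0,0,0],[0,0,0],[0,0,0],[0,0,0],[0,0,0]]}'; python3 -m crank '{"travel":[[0,0,0]],"rot":[[0,0,0]]}'; python3 look.py g3 250 230 266 275 40; python3 - <<'E'
from h import *
p=bot.observe()["position"];print(p)
q=(proj("side",cyl(p[0],p[1]+.0004,p[2]-.081,.038,.015))-[226,235])*5+[400,0]
print(q.min(0),q.max(0))
E
```

```text
clock: 18.5
position: [0.6053, 0.0782, 0.1144]
tool_rot: [-3.141, 0.0, 1.786]
force: [0.6, 0.4, -0.1]
grip_width: 0.0282
clock: 18.6
position: [0.606, 0.0788, 0.1155]
tool_rot: [3.14, 0.0, 1.787]
force: [-0.8, 0.6, -0.3]
grip_width: 0.028
[0.60597183 0.07922899 0.11543485]
[559.91525505  43.69157443] [651.70745275 181.8891516 ]
```

View pics/g3.png

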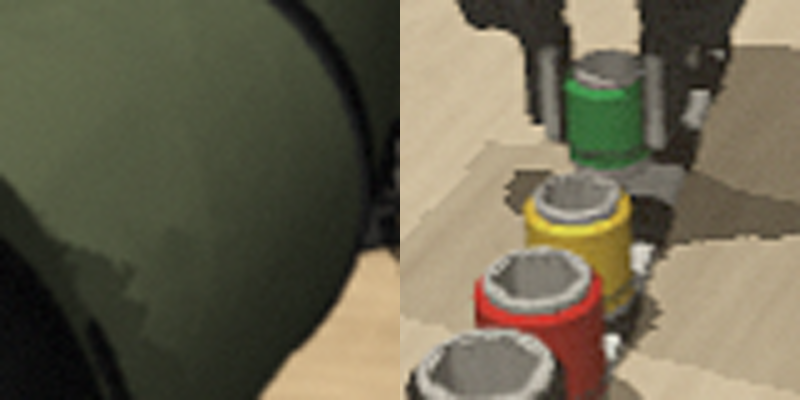

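```bash
python3 -m crank '{"travel":[[-0.06,-0.05,-0.3],[-0.06,-0.05,-0.8],[-0.06,-0.05,-1.2],[-0.06,-0.05,-1.6],[-0.06,-0.05,-1.8],[-0.06,-0.05,-1.8]],"rot":[[0,0,0],[0,0,0],[0,0,0],[0,0,0],[0,0,0],[0,0,0]]}';python3 -m crank '{"travel":[[0,0,-0.2],[0,0,-0.4],[0,0,-0.4]],"rot":[[0,0,0],[0,0,0],[0,0,0]]}'
```

```text
clock: 19.3
position: [0.6047, 0.079, 0.0957]
tool_rot: [-3.141, -0.0, 1.788]
force: [-0.3, 0.2, -0.4]
grip_width: 0.0281
clock: 19.6
position: [0.605, 0.079, 0.093]
tool_rot: [3.141, -0.0, 1.788]
force: [-5.5, -0.4, 16.2]
grip_width: 0.0281
```

```bash
python3 -m crank '{"travel":[[0,0,-0.1],[0,0,-0.2],[0,0,-0.2]],"rot":[[0,0,0],[0,0,0],[0,0,0]]}';python3 -m crank '{"travel":[[0,0,0.25],[0,0,0.25]],"rot":[[0,0,0],[0,0,0]]}'; python3 -m crank '{"travel":[[0,0,0],[0,0,0],[0,0,0],[0,0,0],[0,0,3],[0,0,7],[0,0,10]],"rot":[[0,0,0],[0,0,0],[0,0,0],[0,0,0],[0,0,0],[0,0,0],[0,0,0]]}' 1;python3 look.py g4 265 230 266 275 40
```

```text
clock: 19.9
position: [0.6051, 0.079, 0.0928]
tool_rot: [3.141, -0.001, 1.788]
force: [-17.2, -1.8, 52.9]
grip_width: 0.0279
clock: 20.1
position: [0.6051, 0.0791, 0.0932]
tool_rot: [3.141, -0.0, 1.788]
force: [1.1, 0.2, -1.4]
grip_width: 0.0278
clock: 20.8
position: [0.605, 0.0789, 0.1945]
tool_rot: [3.141, 0.0, 1.788]
force: [0.8, -0.1, -0.1]
grip_width: 0.0859
```

View pics/g4.png

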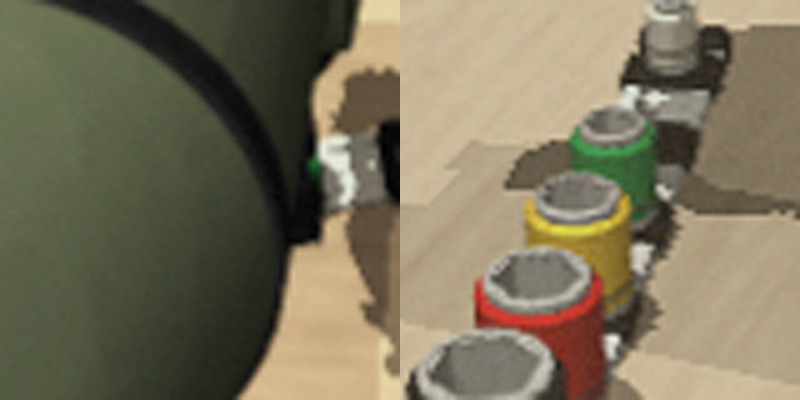

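```bash
python3 -m crank '{"travel":[[-4,0.3,0],[-8,0.6,0],[-12,0.9,0],[-16,1.2,0],[-17.88,1.29,0],[-17.88,1.29,0],[-17.88,1.29,-3],[-17.88,1.29,-6]],"rot":[[0,0,0],[0,0,0],[0,0,0],[0,0,0],[0,0,0],[0,0,0],[0,0,0],[0,0,0]]}';python3 -m crank '{"travel":[[0,0,0],[0,0,0]],"rot":[[0,0,0],[0,0,0]]}'
```

```text
clock: 21.7
position: [0.4271, 0.0924, 0.1321]
tool_rot: [3.139, -0.0, 1.789]
force: [1.0, 0.3, -0.6]
grip_width: 0.0852
clock: 21.9
position: [0.4263, 0.0916, 0.1327]
tool_rot: [-3.14, 0.0, 1.788]
force: [1.0, -0.2, 0.2]
grip_width: 0.0856
```

```bash
python3 -m crank '{"travel":[[0,0,-3],[0,0,-5],[0,0,-5.35],[0,0,-5.35],[0,0,-5.35]],"rot":[[0,0,0],[0,0,0],[0,0,0],[0,0,0],[0,0,0]]}'; python3 look.py b1 272 302 366 299 35;  python3 -m crank '{"travel":[[0,0,0],[0,0,0],[0,0,0],[0,0,0],[0,0,0],[0,0,0],[0,0,0]],"rot":[[0,0,0],[0,0,0],[0,0,0],[0,0,0],[0,0,0],[0,0,0],[0,0,0]]}' -1 50;python3 look.py b2 272 302 366 299 35
```

```text
clock: 22.4
position: [0.4267, 0.092, 0.0804]
tool_rot: [3.14, -0.0, 1.788]
force: [-0.2, 0.3, 0.2]
grip_width: 0.0855
clock: 23.2
position: [0.426, 0.0919, 0.0793]
tool_rot: [-3.142, -0.0, 1.788]
force: [-1.7, -0.2, 8.5]
grip_width: 0.0229
```

View pics/b2.png

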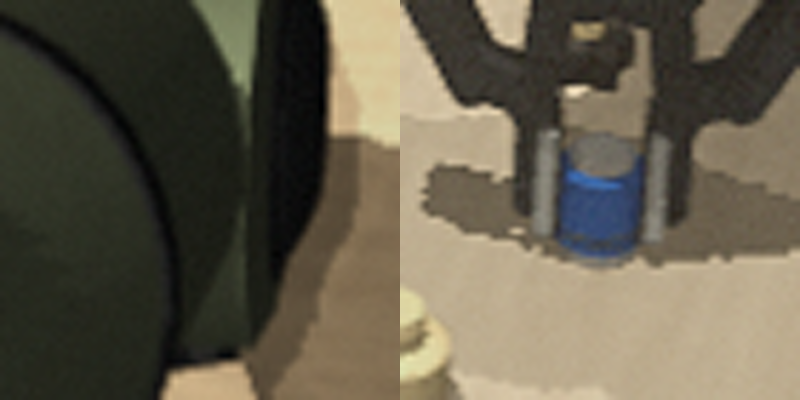

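```bash
python3 -m crank '{"travel":[[0,0,3],[0,0,7],[3,-1,9],[7,-2.5,9],[11,-4,9],[15,-5.5,9],[19.05,-6.52,9],[19.05,-6.52,9]],"rot":[[0,0,0],[0,0,0],[0,0,0],[0,0,0],[0,0,0],[0,0,0],[0,0,0],[0,0,0]]}';python3 -m crank '{"travel":[[0,0,0],[0,0,0],[0,0,0]],"rot":[[0,0,0],[0,0,0],[0,0,0]]}'
```

```text
clock: 24.1
position: [0.6201, 0.0247, 0.1689]
tool_rot: [3.139, 0.002, 1.786]
force: [-1.7, -0.3, -0.9]
grip_width: 0.0229
clock: 24.4
position: [0.6158, 0.0273, 0.1692]
tool_rot: [-3.141, -0.0, 1.789]
force: [0.8, 0.0, 0.7]
grip_width: 0.0233
```

```bash
python3 -m crank '{"travel":[[0.05,-0.05,-2.5],[0.05,-0.05,-5],[0.05,-0.05,-5.7],[0.05,-0.05,-5.7],[0.05,-0.05,-5.7],[0.05,-0.05,-5.7]],"rot":[[0,0,0],[0,0,0],[0,0,0],[0,0,0],[0,0,0],[0,0,0]]}'; python3 look.py b3 300 230 272 260 40; python3 - <<'E'
from h import *
p=bot.observe()["position"];print(p)
q=(proj("side",cyl(p[0],p[1],p[2]-.0793,.034,.0125))-[232,220])*5+[400,0]
print(q.min(0),q.max(0))
E
```

```text
clock: 25.0
position: [0.6175, 0.0263, 0.1134]
tool_rot: [3.14, 0.0, 1.788]
force: [0.1, 0.5, 0.0]
grip_width: 0.023
[0.61742219 0.02634539 0.11309654]
[572.56089405  64.17839676] [644.468486  178.0142823]
```

View pics/b3.png

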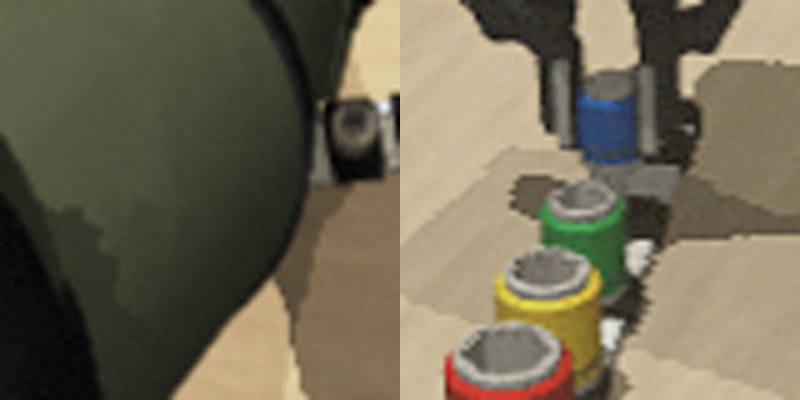

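Blue is above the last stud, centred near (609, 115) as predicted. Inserting.

```bash
python3 -m crank '{"travel":[[-0.1,0.04,-0.3],[-0.1,0.04,-0.8],[-0.1,0.04,-1.2],[-0.1,0.04,-1.6],[-0.1,0.04,-1.75],[-0.1,0.04,-1.75]],"rot":[[0,0,0],[0,0,0],[0,0,0],[0,0,0],[0,0,0],[0,0,0]]}';python3 -m crank '{"travel":[[0,0,-0.2],[0,0,-0.4],[0,0,-0.4]],"rot":[[0,0,0],[0,0,0],[0,0,0]]}'
```

```text
clock: 25.7
position: [0.6159, 0.0266, 0.0943]
tool_rot: [-3.141, -0.0, 1.788]
force: [-0.2, -0.3, -0.8]
grip_width: 0.0228
clock: 26.0
position: [0.6162, 0.0266, 0.0914]
tool_rot: [3.141, -0.0, 1.788]
force: [-4.5, 0.6, 13.3]
grip_width: 0.023
```

```bash
python3 -m crank '{"travel":[[0,0,-0.1],[0,0,-0.2],[0,0,-0.2]],"rot":[[0,0,0],[0,0,0],[0,0,0]]}';python3 -m crank '{"travel":[[0,0,0.25],[0,0,0.25]],"rot":[[0,0,0],[0,0,0]]}'; python3 -m crank '{"travel":[[0,0,0],[0,0,0],[0,0,0],[0,0,0],[0,0,3],[0,0,7],[0,0,11]],"rot":[[0,0,0],[0,0,0],[0,0,0],[0,0,0],[0,0,0],[0,0,0],[0,0,0]]}' 1;python3 -m crank '{"travel":[[-3,-4,3],[-6,-8,5],[-9,-12,8],[-12,-16,10],[-14,-20,10],[-16,-24,10],[-16,-28,10],[-16,-32,10]],"rot":[[0,0,0],[0,0,0],[0,0,0],[0,0,0],[0,0,0],[0,0,0],[0,0,0],[0,0,0]]}'
python3 -m crank '{"travel":[[0,0,0],[0,0,0],[0,0,0]],"rot":[[0,0,0],[0,0,0],[0,0,0]]}'; python3 look.py f1 270 228 258 290 75
```

```text
clock: 26.3
position: [0.6163, 0.0265, 0.0912]
tool_rot: [3.141, -0.001, 1.788]
force: [-15.5, 0.5, 48.7]
grip_width: 0.0232
clock: 26.5
position: [0.6163, 0.0267, 0.0916]
tool_rot: [3.141, 0.0, 1.788]
force: [0.6, -0.5, -0.4]
grip_width: 0.0228
clock: 27.2
position: [0.6157, 0.0265, 0.2021]
tool_rot: [-3.141, 0.0, 1.788]
force: [-0.2, 1.1, 0.2]
grip_width: 0.0854
clock: 28.0
position: [0.4547, -0.2959, 0.3019]
tool_rot: [3.141, 0.001, 1.787]
force: [1.1, -0.6, -0.5]
grip_width: 0.0856
clock: 28.3
position: [0.4563, -0.2924, 0.301]
tool_rot: [-3.141, -0.001, 1.789]
force: [-0.2, 0.7, -0.5]
grip_width: 0.0853
```

View pics/f1.png

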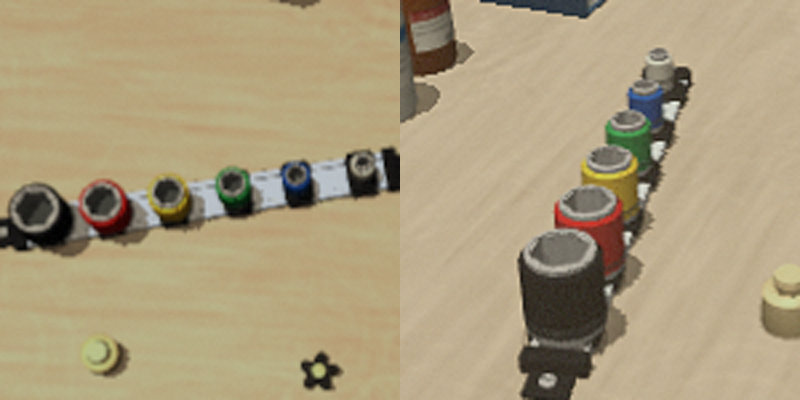

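```bash
python3 -c "
from workcell import bot
print(bot.job_done(),bot.observe()['clock'])"
```

```text
the job is handed in; nothing more can be done
the job is handed in; nothing more can be done
```

All four loose sockets are back on the rail, and the job was handed in about 28 s into the 99 s limit. From the largest to the smallest the row now reads black, red, yellow, green, blue, white.

- **Seating:** every socket stopped 12 mm above the height at which I gripped it on the bench, within about 1 mm, which is the height of the shoe top. Each was then pressed home until the measured vertical force reached 45 to 63 N.
- **Release and end sockets:** the last pictures from both cameras show all six sockets upright, mouths up and in line. The two end sockets are still on their studs, and the gripper is open and well clear.
- **Disagreements:**
  - The two cameras differed by up to about 3 mm on positions, so I used averages and a straight line through the studs.
  - The trained networks found only one empty clip, missed the white socket in the top view and placed blue a few pixels off, so I read positions from the pictures with the calibration.
  - The predicted outline of each held socket came out slightly bigger than the picture showed, but the left-right centres agreed to about 1 mm or better.

No check failed.

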